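# Knock a finished pulse sensor out of the test fixture into its kit tray

## Robot

A 6-joint arm with a two-finger parallel gripper is mounted at the origin on the work surface. World frame = base frame: x ahead of the robot, y to its left, z up, the work surface at z = 0. Lengths are in m, angles in rad, forces in N, time in s.
With the tool pointing down it reaches from about 0.35 to 0.85 m from the base axis. Payload 8.1 kg.
Tool frame: the origin (TCP) lies at the very end of the fingers, on their centre line; the grasp point (between the pads) lies robot.grip_point_offset behind it (robot.grip_point_offset is the distance from the TCP to the grasp point, in m); z points along the fingers, y is the line along which they close (so a half turn about z gives the same grasp; the last joint's range is limited). The gripper opens to 93 mm and grips with 3 to 60 N. Pads are 15 mm wide; open, the fingers measure 128 mm over their backs; the gripper's body (75 mm by 188 mm) begins 65 mm behind the grasp point.
Start: joints at [-0.085, 0.13, 1.488, -0, 1.523, -0.085], TCP at [0.6, 0, 0.219] pointing down, gripper open.
Joint ranges: [-2.96, 2.96], [-0.89, 2.26], [0.02, 2.5], [-1.34, 4.48], [0, 2.73], [-2.66, 2.66]. Speed limits (rad/s): [2.39, 2.39, 2.79, 3.14, 3.14, 3.14].

## Interface

Orientations are given as a rotation vector (axis times angle).
In Python, from plant import robot, eyes gives the robot as it stands. The module is installed in compiled form; this text tells all that it offers.
- The arm moves only by the tool apply_moves, never from a script. Its argument "steps" is one flat list of numbers, 7 for each row, row after row: the shift along the tool's x, y, z in units of 30 mm (1.0 is 30 mm), then the turn, a rotation vector about the tool's x, y, z in units of 6 degrees (1.0 is 6 degrees), then the opening in per cent of the stroke, from 0 (shut) to 100 (fully open). In form: [dx, dy, dz, ax, ay, az, fingers, dx, dy, dz, ax, ay, az, fingers, ...]. A call has 1 to 12 rows; each row shifts and turns the commanded pose from where the row before left it, along the tool's axes as they then stand; what a row does not reach is not made up. A row lasts 1/12 s, in which the tool goes at most 41.7 mm and 7.16 degrees, less where a joint would pass 70% of its speed; a pose out of reach is approached as far as the arm can. A call is refused whole if a number of a shift passes 1 or a number of a turn 1, either way. A call with a gripper value outside its range is refused whole. The fingers move at their own pace and stop on an object; "grip_force" is the grip in N (left out, the last holds). Time passes only in rows, so rows that do not move let the fingers close. It gives the time, the measured TCP pose, the force, the opening and the grip force at its end, in the units of the state.
- robot.read_state(): the state, without advancing time (a new reading comes with each control period).
- eyes.read_camera(name): name is "scene" or "side" or "wrist"; returns the picture (400x640x3 uint8, red, green, blue); there is no depth.
- eyes.calibration(name): a dict with "K" (3x3 intrinsics, pixels), "R" (3x3) and "t" (3): a world point X has camera coordinates R X + t. Camera axes: x right, y down, z forward; pixel columns grow to the right and rows downward; lengths in m; the calibration is good to about 2 mm. A picture is of the moment at which its call begins: read the wrist's pose just before it. calibration takes no time and is no camera call; for the wrist camera it gives the pose at the moment of the call.
- robot.close_job(): hands the job in; it is judged then, once.
Trained networks look in the newest picture that a camera, given by its name, has taken for a name from the list of things; names that differ only in an ending like _2 or _b are one class to them, and where a whole thing is asked for, a point or a joint stands for the part that bears it (a point fixed in the world has none). Each returns a list of dicts, best first, with "conf" (0 to 1); they miss things now and then, are a little off and sometimes report something else, mostly with a low value. They report only what shows in the picture. A call takes as long as a camera call. They do not tell look-alikes from the thing itself.
- eyes.search_frame(camera, thing): "rect" ([left, top, width, height] in pixels, round what is visible of it).
- eyes.place_of(camera, thing): "xy" ([column, row] in pixels: a listed point, or the origin of a listed thing).
The state is a dict: "t": time; "q": joint angles; "dq": joint speeds; "joint_torque": joint torques, N m; "tool_pos": TCP position; "orientation": TCP orientation; "force": force on the tool from outside, world axes, zero at the start; "wrist_torque": the same for the moment, N m; "opening": finger opening in m; "gripper_force": force on a finger pad.
Only numpy, scipy, OpenCV 4.12 (cv2) and the standard library are available. Lean on these libraries where they do the work, as an engineer would, in place of code of your own. Each camera call takes 0.05 s, during which the arm holds its last target. There are 200 camera calls.

## Task

The flat-topped sensor, with only a small glass window in its face, has passed its test: push down the rocker pad of its own nest so that the ejector lifts it up out of the fixture, then take hold of the raised sensor and set it down gently, upright, in the empty half of the kit tray. Leave the other sensor, the one with the square socket on top, seated in its nest.

Things in the scene. Friction and masses are not known exactly. Their poses are not given: they have to be found in the camera images.
- window_sensor: The sensor to take out: plain aluminium can, 36 mm in diameter, 24 mm tall, 40 to 85 g, with a flat top, in it a small round glass window (12 mm across, flush). Origin at the centre of its underside, z up. It starts fully seated in one of the fixture's two nests, top flush with the block, so it cannot be gripped until it is ejected.
- socket_sensor: The sensor to leave: the same aluminium can (36 mm diameter, 24 mm tall) but with a square black socket, 20 x 20 mm and 14 mm high, standing on its top. Origin at the centre of its underside. It starts seated in the other nest.
- fixture: Fixed two-nest test fixture: black block 60 mm (x) by 156 mm (y), top 65 mm above the table, with two round nests (bores 38 mm wide, 24 mm deep) at x = 0, y = +40 and -40 mm. Origin on the table under the block's middle, z up; yaw varies. Each nest has its own steel rocker: it runs at the same y from under the nest to -x, pivots at x = -60 mm and ends in a rubber pad.
- tray: Fixed white kit tray, 130 mm (x) by 240 mm (y), walls 18 mm high, floor 3 mm thick, open above, a thin divider across its middle (y = 0). A breadboard fills much of the half at +y; the half at -y is empty, 124 x 115 mm inside, its centre at x = 0, y = -60 mm. Origin on the table under the tray's centre, z up; its yaw varies.
- pads (a point): Fixed point midway between the two rocker pads (38 mm square, black, at y = +40 and -40 mm from here in the fixture's axes), 42 mm high: the level of the pads' tops once fully down. They start 21 mm higher, sloping 20 degrees. 5 to 6 N pushes one down to its hard stop; its pin then holds the sensor 18 mm above the block. It stays down when let go.
There are look-alikes about, which are no part of the job. Leave any green or purple look-alike of the window_sensor alone.

How it is judged:
By the outcome, as a careful person would: the job done as asked, in the order asked, and still so for the second after the job is handed in, with the robot touching nothing.
It also fails if it takes over 54 s, if anything falls off the work surface, if the arm or the gripper's body presses on something with over 40 N, if the wrist force passes 120 N, or if a joint passes its speed limit or range.

## Working session

There is one attempt and no reset: what is moved stays moved. The work goes in short steps, Python scripts to look and compute and a tool call to move; the robot and the scene stay as the last step left them, time stands still between calls to the robot, and variables do not carry over. Pictures are saved under pics/ and viewed, at most 10 in all, crops included, and the job is handed in when it is done.

Besides the shell and the picture viewer there is one more tool, called after "Call:" as name(argument=value, ...) on one line, values as JSON. apply_moves: Moves the arm, as the interface text tells. Its arguments: {"type":"object","properties":{"steps":{"type":"array"},"grip_force":{"type":"number"}},"required":["steps"]}

```bash
mkdir -p pics
cat > h.py <<'E'
import numpy as np, cv2
from plant import robot, eyes
def ray(cal,uv):
    K,R,t=[np.array(cal[k],float) for k in("K","R","t")]
    d=R.T@np.linalg.solve(K,np.array([uv[0],uv[1],1.0])); return -R.T@t,d
def atz(cal,uv,z):
    o,d=ray(cal,uv); return o+d*(z-o[2])/d[2]
def proj(cal,X):
    K,R,t=[np.array(cal[k],float) for k in("K","R","t")]
    p=K@(R@np.array(X,float)+t); return p[:2]/p[2]
def snap(c,n):
    im=eyes.read_camera(c); cv2.imwrite(f"pics/{n}.png",im[:,:,::-1]); return im
E
python3 - <<'E'
from h import *
ims=[snap(c,c+"0") for c in("scene","side")]
cv2.imwrite("pics/both0.png",np.vstack(ims)[:,:,::-1][:, :])
for c in("scene","side"):
    cal=eyes.calibration(c); print(c,(-np.array(cal["R"]).T@cal["t"]).round(3))
    for th in("window_sensor","socket_sensor","fixture","tray","pads"):
        P=eyes.place_of(c,th); F=eyes.search_frame(c,th)
        z={"window_sensor":.041,"socket_sensor":.041,"pads":.042}.get(th,0)
        print(th,[(np.round(p["xy"]).tolist(),round(p["conf"],2),atz(cal,p["xy"],z).round(3).tolist()) for p in P[:4]],[(np.round(f["rect"]).tolist(),round(f["conf"],2)) for f in F[:4]])
s=robot.read_state(); print(s["t"],s["tool_pos"],s["orientation"],robot.grip_point_offset)
E
```

```text
scene [1.115 0.052 0.709]
window_sensor [([223.0, 268.0], 0.82, [0.732, -0.21, 0.041]), ([228.0, 213.0], 0.81, [0.614, -0.241, 0.041]), ([264.0, 277.0], 0.72, [0.738, -0.137, 0.041]), ([191.0, 258.0], 0.66, [0.722, -0.272, 0.041])] [([177.0, 244.0, 24.0, 24.0], 0.97), ([252.0, 260.0, 21.0, 26.0], 0.8), ([214.0, 255.0, 27.0, 20.0], 0.74), ([156.0, 204.0, 25.0, 21.0], 0.74)]
socket_sensor [([251.0, 164.0], 0.72, [0.484, -0.235, 0.041]), ([272.0, 208.0], 0.63, [0.588, -0.162, 0.041])] [([259.0, 192.0, 20.0, 15.0], 0.83)]
fixture [([252.0, 221.0], 0.57, [0.596, -0.206, 0.0])] [([202.0, 151.0, 91.0, 85.0], 0.89)]
tray [([441.0, 239.0], 0.64, [0.577, 0.158, 0.0])] [([377.0, 202.0, 138.0, 67.0], 0.85), ([261.0, 194.0, 18.0, 16.0], 0.21)]
pads [([253.0, 163.0], 0.83, [0.48, -0.231, 0.042])] [([203.0, 148.0, 91.0, 88.0], 0.73)]
side [0.221 0.422 0.534]
window_sensor [([312.0, 165.0], 0.74, [0.676, -0.17, 0.041]), ([295.0, 175.0], 0.64, [0.686, -0.116, 0.041]), ([355.0, 158.0], 0.63, [0.605, -0.252, 0.041]), ([332.0, 158.0], 0.57, [0.651, -0.222, 0.041])] [([306.0, 157.0, 16.0, 16.0], 0.62), ([289.0, 164.0, 14.0, 20.0], 0.54), ([346.0, 150.0, 15.0, 6.0], 0.53)]
socket_sensor [([340.0, 180.0], 0.51, [0.585, -0.155, 0.041])] [([331.0, 162.0, 18.0, 10.0], 0.65)]
fixture [([344.0, 182.0], 0.9, [0.602, -0.2, 0.0])] [([322.0, 142.0, 89.0, 67.0], 0.64)]
tray [([252.0, 284.0], 0.6, [0.577, 0.154, 0.0])] [([178.0, 229.0, 137.0, 130.0], 0.84)]
pads [([393.0, 180.0], 0.78, [0.486, -0.222, 0.042])] [([319.0, 144.0, 88.0, 67.0], 0.88)]
1.1 [6.00016858e-01 1.76134473e-05 2.18654433e-01] [2.22144665e+00 2.22140527e+00 7.01117976e-05] 0.0188
```

View pics/scene0.png

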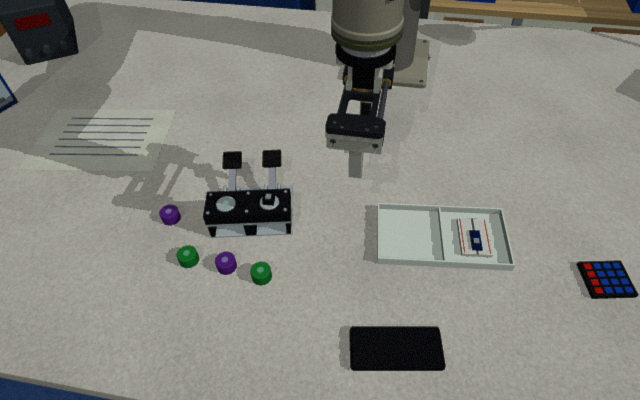

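View pics/side0.png

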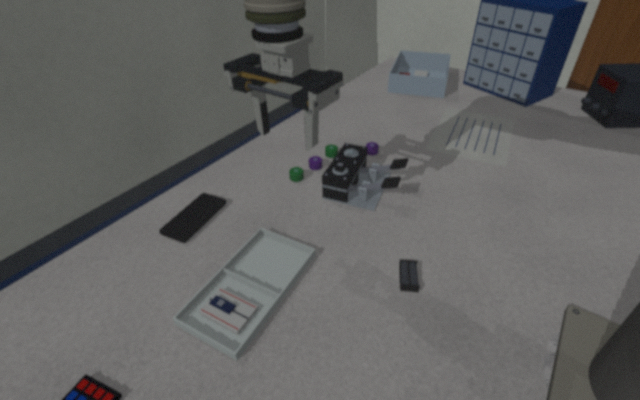

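The scene view shows the fixture at about (250,212). The flat sensor is in its left nest at (227,204) and the socket sensor in the right nest at (270,201). Green pucks lie at (188,256) and (261,272), purple ones at (170,214) and (226,262). The tray is at (445,237) with its left half empty. The side view agrees.

Candidates: the puck in the nest at (227,204) and the four coloured pucks on the table. Only the aluminium one in the nest fits. I'll confirm it in a crop.

Run:
```python
from h import *
im=cv2.imread("pics/scene0.png")[140:300,150:310]
cv2.imwrite("pics/crop0.png",cv2.resize(im,(600,600),interpolation=cv2.INTER_CUBIC))
c=eyes.calibration("wrist");R=np.array(c["R"]);print((-R.T@c["t"]).round(3),R.round(2).tolist(),np.array(c["K"]).round(0).tolist())
cal=eyes.calibration("scene")
for n,uv,z in(("tl",(378,205),.018),("tr",(506,208),.018),("br",(513,268),.018),("bl",(377,262),.018),("nestW",(227,204),.065)):print(n,atz(cal,uv,z).round(3))
```

```text
[0.599 0.066 0.386] [[1.0, 0.0, -0.0], [0.0, -0.97, 0.24], [-0.0, -0.24, -0.97]] [[339.0, 0.0, 316.0], [0.0, 339.0, 201.0], [0.0, 0.0, 1.0]]
tl [0.529 0.033 0.018]
tr [0.495 0.277 0.018]
br [0.632 0.28  0.018]
bl [0.66  0.046 0.018]
nestW [ 0.612 -0.239  0.065]
```

View pics/crop0.png

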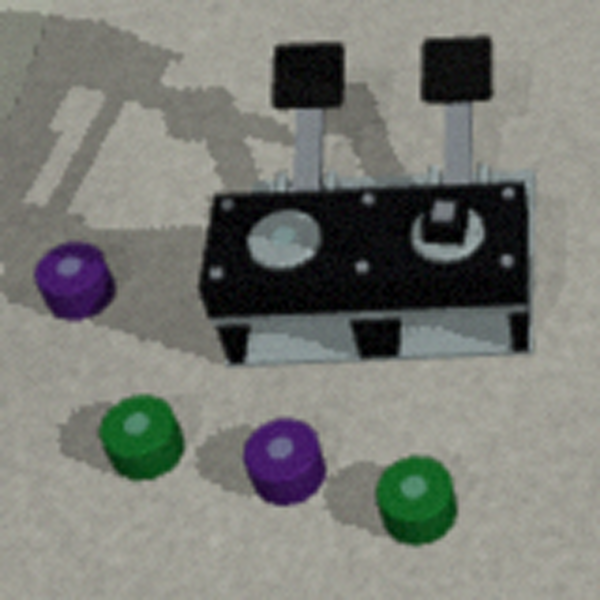

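The crop confirms it. The left nest at crop (284,240) holds a bare aluminium can with a small glass window, and its pad is at crop (308,75). The four coloured pucks are loose on the table. Next I move the wrist camera over the fixture.

Call:
apply_moves(steps=[-0.9,-0.24,-0.4,0,0,0,0,-0.9,-0.24,-0.4,0,0,0,0,-0.9,-0.24,-0.4,0,0,0,0,-0.9,-0.24,-0.4,0,0,0,0,-0.9,-0.24,-0.4,0,0,0,0,-0.9,-0.24,-0.4,0,0,0,0,-0.9,-0.24,-0.4,0,0,0,0,0,0,0,0,0,0,0,0,0,0,0,0,0,0,0,0,0,0,0,0,0], grip_force=20)

```text
t: 1.93
tool_pos: [0.5496, -0.1886, 0.3023]
orientation: [-2.222, -2.221, -0.0]
force: [-0.1, 0.3, -0.3]
opening: 0.0311
gripper_force: 0.0
```

Run:
```python
from h import *
c="wrist"; cal=eyes.calibration(c); snap(c,"w1")
for th,z in(("window_sensor",.041),("socket_sensor",.041),("fixture",0),("pads",.042)):
    P=eyes.place_of(c,th); F=eyes.search_frame(c,th)
    print(th,[(np.round(p["xy"]).tolist(),round(p["conf"],2),atz(cal,p["xy"],z).round(3).tolist()) for p in P[:5]],[(np.round(f["rect"]).tolist(),round(f["conf"],2)) for f in F[:4]])
np.savez("calw1.npz",**{k:np.array(cal[k]) for k in"KRt"})
s=robot.read_state(); print(s["t"],s["tool_pos"],s["opening"])
```

```text
window_sensor [([440.0, 139.0], 0.65, [0.703, -0.15, 0.041]), ([428.0, 188.0], 0.64, [0.694, -0.212, 0.041]), ([421.0, 240.0], 0.63, [0.689, -0.284, 0.041]), ([362.0, 214.0], 0.58, [0.61, -0.247, 0.041])] [([410.0, 228.0, 29.0, 22.0], 0.88), ([348.0, 202.0, 32.0, 30.0], 0.63), ([418.0, 179.0, 26.0, 28.0], 0.61), ([425.0, 124.0, 34.0, 30.0], 0.61)]
socket_sensor [([351.0, 153.0], 0.73, [0.592, -0.168, 0.041]), ([363.0, 214.0], 0.15, [0.61, -0.247, 0.041])] [([337.0, 139.0, 32.0, 31.0], 0.93)]
fixture [([354.0, 176.0], 0.87, [0.602, -0.205, 0.0])] [([349.0, 204.0, 32.0, 26.0], 0.73), ([237.0, 119.0, 155.0, 125.0], 0.66)]
pads [([265.0, 201.0], 0.71, [0.483, -0.23, 0.042])] [([241.0, 117.0, 155.0, 130.0], 0.85)]
2.3833 [ 0.5496893  -0.18854555  0.30246931] 0.0008026705374494387
```

View pics/w1.png

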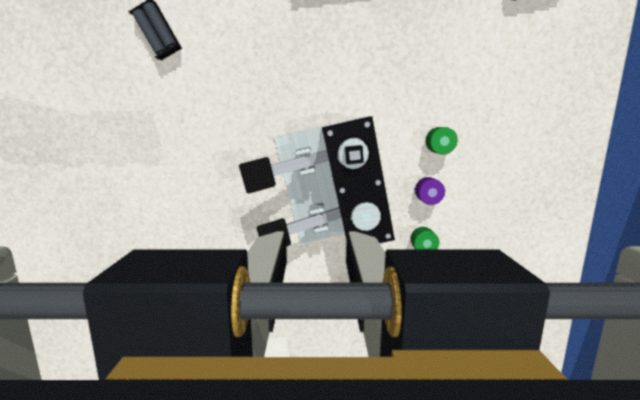

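The wrist view shows the socket sensor at (353,153), the window sensor at (366,216), its pad partly hidden at about (272,232) and the other pad at (257,175).

Run:
```python
from h import *
cal=dict(np.load("calw1.npz")); sc=eyes.calibration("scene"); sd=eyes.calibration("side")
W=atz(cal,(366,216),.065);S=atz(cal,(353,153),.065);print("W",W.round(3),"S",S.round(3),"yaw",np.degrees(np.arctan2(-(S-W)[0],(S-W)[1])),np.linalg.norm(S-W))
for uv in((322,129),(373,117),(394,240)):print(atz(cal,uv,.065).round(3))
print("padS",atz(cal,(257,175),.062).round(3),"scene pads W,S",atz(sc,(232,160),.062).round(3),atz(sc,(272,158),.062).round(3))
print("scene nests",atz(sc,(150+284/3.75,140+240/3.75),.065).round(3),atz(sc,(150+448/3.75,140+238/3.75),.065).round(3))
for y in(12,13,14,15):
  y=np.radians(y);print(np.degrees(y),W[:2]+np.array([-np.cos(y),-np.sin(y)])*.118)
```

```text
W [ 0.611 -0.243  0.065] S [ 0.593 -0.165  0.065] yaw 13.133932600959795 0.08007955445242795
[ 0.556 -0.137  0.065]
[ 0.615 -0.124  0.065]
[ 0.648 -0.275  0.065]
padS [ 0.477 -0.192  0.062] scene pads W,S [ 0.497 -0.267  0.062] [ 0.479 -0.189  0.062]
scene nests [ 0.613 -0.241  0.065] [ 0.598 -0.162  0.065]
12.000000000000002 [ 0.49557937 -0.26783135]
13.0 [ 0.49602512 -0.26984199]
14.0 [ 0.49650589 -0.27184455]
14.999999999999998 [ 0.49702154 -0.27383842]
```

Call:
apply_moves(steps=[-0.66,-0.465,1,0,0,0,0,-0.66,-0.465,1,0,0,0,0,-0.66,-0.465,1,0,0,0,0,-0.66,-0.465,1,0,0,0,0,0,0,1,0,0,-0.73,0,0,0,1,0,0,-0.73,0,0,0,0.8,0,0,-0.74,0,0,0,0,0,0,0,0,0,0,0,0,0,0,0])

```text
t: 3.13
tool_pos: [0.4927, -0.2674, 0.0975]
orientation: [-1.952, -2.457, 0.0]
force: [-0.1, -0.1, 0.2]
opening: 0.0005
gripper_force: 0.0
```

Run:
```python
from h import *
a=snap("scene","s2");b=snap("side","d2")
A=cv2.resize(a[120:260,170:330],(800,700))[:300*2];B=cv2.resize(b[120:220,280:440],(480,300))
cv2.imwrite("pics/s2c.png",np.hstack([cv2.resize(a[130:250,190:310],(400,400)),cv2.resize(b[110:230,310:430],(400,400))])[:,:,::-1])
s=robot.read_state();print(s["tool_pos"],s["force"],s["t"])
```

```text
[ 0.49497617 -0.26875334  0.10073636] [-0.31679009 -0.02667785  0.69636499] 3.2333
```

View pics/s2c.png

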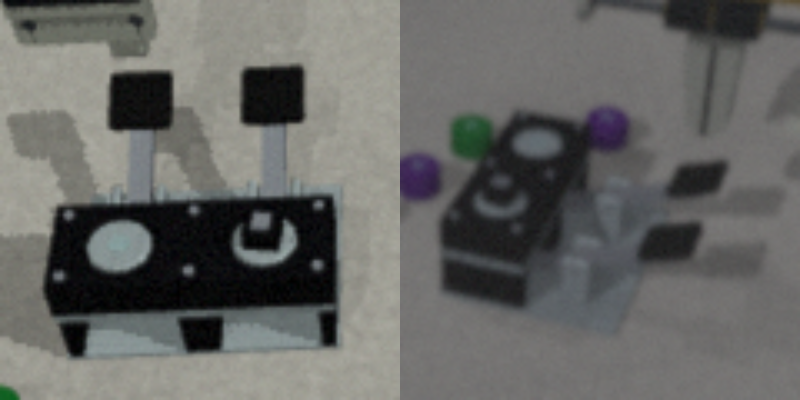

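The pad is at crop (140,100) and the fingertips at about (130,50). In the side view the tip is at (703,130), above the pad at (697,178). I'll check that against the projection.

Run:
```python
from h import *
s=robot.read_state();print(s["t"],s["tool_pos"])
for c in("scene","side"):
    cal=eyes.calibration(c);print(c,"tcp",proj(cal,s["tool_pos"]).round(1),"pad",proj(cal,(.494,-.268,.062)).round(1),"padtop low",proj(cal,(.494,-.268,.042)).round(1))
sd=eyes.calibration("side")
print(atz(sd,(310+297*.3,110+178*.3),.062),atz(eyes.calibration("scene"),(190+140*.3,130+100*.3),.062))
```

```text
3.2333 [ 0.49497617 -0.26875334  0.10073636]
scene tcp [228.2 144.8] pad [232.1 158.8] padtop low [233.8 165.8]
side tcp [400.8 147.3] pad [399.2 161.9] padtop low [398.3 168.9]
[ 0.49142585 -0.26182376  0.062     ] [ 0.49733119 -0.26716051  0.062     ]
```

Call:
apply_moves(steps=[0,0,0.5,0,0,0,0,0,0,0.5,0,0,0,0,0,0,0.3,0,0,0,0,0,0,0.2,0,0,0,0,0,0,0.2,0,0,0,0,0,0,0.1,0,0,0,0,0,0,0.1,0,0,0,0,0,0,0,0,0,0,0])

```text
t: 3.9
tool_pos: [0.4946, -0.2691, 0.0432]
orientation: [1.951, 2.459, -0.001]
force: [-0.1, -0.0, 0.1]
opening: 0.0007
gripper_force: 0.0
```

Call:
apply_moves(steps=[0,0,0.05,0,0,0,0,0,0,0.05,0,0,0,0,0,0,0,0,0,0,0])

```text
t: 4.15
tool_pos: [0.4948, -0.2692, 0.042]
orientation: [1.951, 2.46, -0.001]
force: [-9.5, 2.2, 19.8]
opening: 0.0
gripper_force: 9.5
```

Run:
```python
from h import *
a=snap("scene","s3");b=snap("side","d3")
cv2.imwrite("pics/s3c.png",np.hstack([cv2.resize(a[130:250,190:310],(400,400)),cv2.resize(b[110:230,310:430],(400,400))])[:,:,::-1])
s=robot.read_state();print(s["tool_pos"],s["force"],s["t"])
```

```text
[ 0.49474422 -0.26919191  0.04200226] [-10.01071415   3.1356491   19.20136597] 4.25
```

View pics/s3c.png

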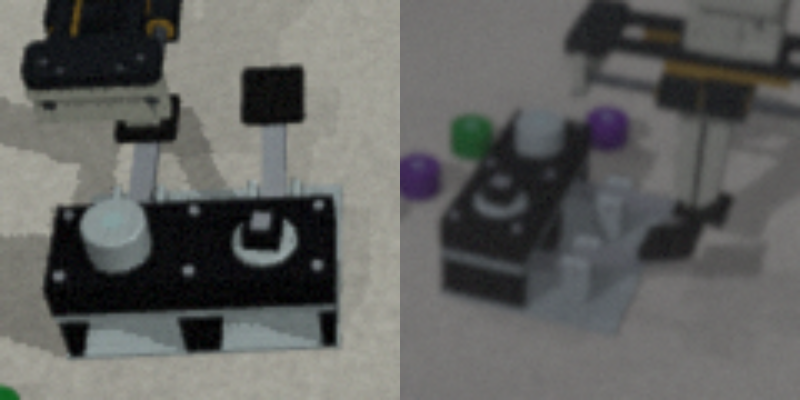

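The pad is on its stop at about 19 N and the sensor stands proud at crop (116,235). Now I lift, go over to it and open the fingers.

Call:
apply_moves(steps=[0,0,-0.6,0,0,0,0,0,0,-1,0,0,0,30,0,0,-1,0,0,0,100,0,0,-0.6,0,0,0,100,0,1,0,0,0,0,100,0,1,0,0,0,0,100,0,1,0,0,0,0,100,0,1,0,0,0,0,100,0,0,0,0,0,0,100,0,0,0,0,0,0,100,0,0,0,0,0,0,100])

```text
t: 5.17
tool_pos: [0.6106, -0.2407, 0.1349]
orientation: [1.951, 2.462, -0.0]
force: [-1.2, -0.4, 0.4]
opening: 0.0624
gripper_force: 0.0
```

Run:
```python
from h import *
a=snap("scene","s4");cal=eyes.calibration("wrist");w=snap("wrist","w4")
s=robot.read_state();print(s["tool_pos"],s["force"],s["t"],s["opening"])
for c,k in(("scene",eyes.calibration("scene")),("wrist",cal)):
  print(c,[(np.round(p["rect"]).tolist(),round(p["conf"],2)) for p in eyes.search_frame(c,"window_sensor")[:5]],[(np.round(p["xy"]).tolist(),round(p["conf"],2),atz(k,p["xy"],.059).round(4).tolist()) for p in eyes.place_of(c,"window_sensor")[:5]])
print(proj(eyes.calibration("scene"),(.612,-.2425,.083)),proj(cal,(.612,-.2425,.083)))
cv2.imwrite("pics/s4c.png",np.hstack([cv2.resize(a[130:250,190:310],(400,400)),cv2.resize(w[100:340,200:440],(400,400))])[:,:,::-1])
```

```text
[ 0.61007755 -0.24116985  0.13515633] [ 0.09573635  0.54233483 -0.71209948] 5.2667 0.0704156124710544
scene [([213.0, 189.0, 23.0, 21.0], 0.85), ([251.0, 263.0, 22.0, 24.0], 0.8), ([179.0, 247.0, 19.0, 19.0], 0.77), ([158.0, 203.0, 23.0, 24.0], 0.7), ([214.0, 255.0, 26.0, 20.0], 0.63)] [([193.0, 260.0], 0.92, [0.7347, -0.2593, 0.059]), ([167.0, 219.0], 0.91, [0.6607, -0.3363, 0.059]), ([228.0, 207.0], 0.87, [0.6147, -0.236, 0.059]), ([223.0, 266.0], 0.66, [0.738, -0.2041, 0.059]), ([261.0, 276.0], 0.58, [0.7462, -0.1369, 0.059])]
wrist [([438.0, 99.0, 54.0, 46.0], 0.81), ([273.0, 322.0, 38.0, 20.0], 0.74), ([289.0, 190.0, 52.0, 56.0], 0.69), ([407.0, 174.0, 44.0, 48.0], 0.55)] [([314.0, 212.0], 0.84, [0.6083, -0.2447, 0.059]), ([459.0, 120.0], 0.68, [0.6923, -0.1569, 0.059]), ([422.0, 195.0], 0.65, [0.683, -0.2144, 0.059]), ([292.0, 312.0], 0.63, [0.6106, -0.331, 0.059])]
[223.18241063 197.14335499] [319.36306921 219.34367025]
```

View pics/s4c.png

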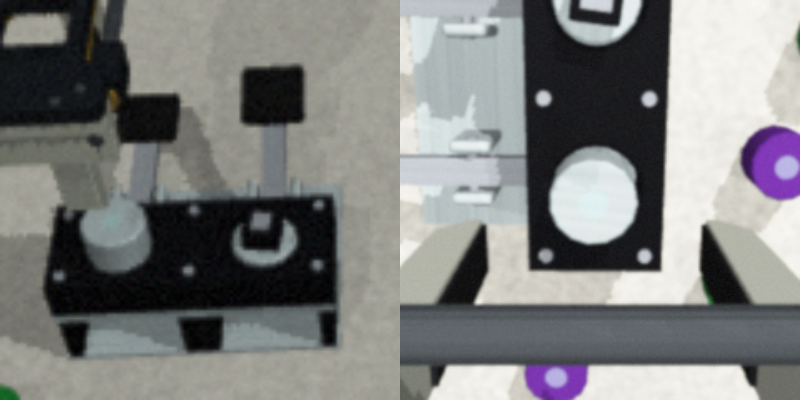

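Call:
apply_moves(steps=[-0.1,0,0.8,0,0,0,100,0,0,0.8,0,0,0,100,0,0,0.4,0,0,0,80,0,0,0.2,0,0,0,80,0,0,0,0,0,0,80,0,0,0,0,0,0,80])

```text
t: 5.97
tool_pos: [0.6115, -0.2438, 0.0693]
orientation: [1.951, 2.462, 0.0]
force: [0.2, 0.6, 0.4]
opening: 0.0755
gripper_force: 0.0
```

Call:
apply_moves(steps=[0,0,0.03,0,0,0,0,0,0,0,0,0,0,0,0,0,0,0,0,0,0,0,0,0,0,0,0,0,0,0,0,0,0,0,0,0,0,0,0,0,0,0,0,0,0,0,0,0,0,0,0,0,0,0,0,0], grip_force=20)

```text
t: 6.63
tool_pos: [0.6114, -0.2437, 0.0679]
orientation: [1.951, 2.462, 0.0]
force: [0.1, 0.2, 1.0]
opening: 0.0349
gripper_force: 20.0
```

Call:
apply_moves(steps=[0,0,-0.2,0,0,0,0,0,0,-0.4,0,0,0,0,0,0,-0.7,0,0,0,0,0,0,-0.9,0,0,0,0,0,0,-0.9,0,0,0,0,0,0,0,0,0,0,0,0,0,0,0,0,0,0])

```text
t: 7.22
tool_pos: [0.6131, -0.2446, 0.1648]
orientation: [1.948, 2.457, 0.002]
force: [-0.1, 0.6, -0.8]
opening: 0.035
gripper_force: 20.0
```

Run:
```python
from h import *
a=snap("scene","s5");b=snap("side","d5")
s=robot.read_state();p=s["tool_pos"];print(p,s["force"],s["t"],s["opening"])
for c in("scene","side"):
  k=eyes.calibration(c);print(c,[(np.round(q["xy"]).tolist(),atz(k,q["xy"],0).round(3).tolist()) for q in eyes.place_of(c,"tray")[:2]])
y=np.radians(13);T=np.array([.585,.098]);d=T-p[:2]
print("units dx,dy",(-d[0]*np.sin(y)+d[1]*np.cos(y))/.03,(d[0]*np.cos(y)+d[1]*np.sin(y))/.03)
cv2.imwrite("pics/s5c.png",np.hstack([cv2.resize(a[110:250,190:330],(400,400)),cv2.resize(b[90:230,300:440],(400,400))])[:,:,::-1])
```

```text
[ 0.61110778 -0.24359565  0.16069468] [ 0.1992047  -0.14191931 -0.91246136] 7.3167 0.035277160310854976
scene [([437.0, 240.0], [0.58, 0.151, 0.0])]
side [([252.0, 284.0], [0.575, 0.153, 0.0])]
units dx,dy 11.29045170449243 1.7134553677703444
```

View pics/s5c.png

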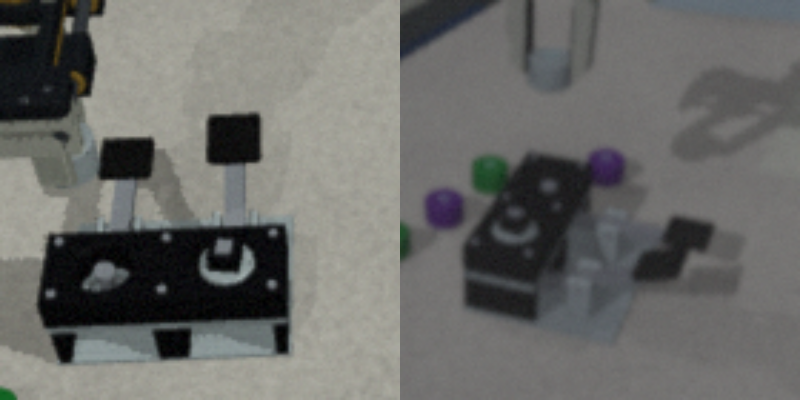

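The sensor is held between the fingers (side crop (549,65)). The nest is empty and the socket sensor is still seated. I carry it to the tray.

Call:
apply_moves(steps=[0.5,0.14,0,0,0,0,0,1,0.14,0,0,0,0,0,1,0.14,0,0,0,0,0,1,0.14,0,0,0,0,0,1,0.14,0,0,0,0,0,1,0.14,0,0,0,0,0,1,0.14,0,0,0,0,0,1,0.14,0,0,0,0,0,1,0.14,0,0,0,0,0,1,0.14,0,0,0,0,0,1,0.14,0,0,0,0,0,0.6,0.14,0,0,0,0,0])

```text
t: 8.42
tool_pos: [0.5826, 0.0957, 0.1596]
orientation: [-1.948, -2.462, 0.001]
force: [-0.1, 0.4, -0.6]
opening: 0.0353
gripper_force: 20.0
```

Call:
apply_moves(steps=[0,0,0.5,0,0,0.5,0,0,0,0.5,0,0,0.5,0,0,0,0.5,0,0,0,0,0,0,0,0,0,0,0,0,0,0,0,0,0,0])

```text
t: 8.83
tool_pos: [0.5826, 0.0925, 0.114]
orientation: [-2.075, -2.355, 0.004]
force: [1.1, -0.9, -0.4]
opening: 0.035
gripper_force: 20.0
```

Run:
```python
from h import *
cal=eyes.calibration("wrist");w=snap("wrist","w6");b=snap("side","d6")
s=robot.read_state();print(s["tool_pos"],s["orientation"],s["force"],s["t"],s["opening"])
print([(np.round(q["xy"]).tolist(),atz(cal,q["xy"],0).round(3).tolist()) for q in eyes.place_of("wrist","tray")[:2]])
k=eyes.calibration("side");print("tcp side",proj(k,s["tool_pos"]))
np.savez("calw6.npz",**{q:np.array(cal[q]) for q in"KRt"})
cv2.imwrite("pics/w6c.png",np.hstack([cv2.resize(w,(560,350)),cv2.resize(b[190:370,150:270+60],(240,240))[0:240] if 0 else cv2.resize(b[190:370,160:283],(240,350))])[:,:,::-1])
```

```text
[0.58442748 0.09230312 0.1163044 ] [2.07705895e+00 2.35685695e+00 4.31856996e-04] [-0.2183868   0.50289403 -0.41183413] 8.9333 0.03502680384773285
[([318.0, 116.0], [0.575, 0.158, 0.0])]
tcp side [263.90814909 214.96356987]
```

View pics/w6c.png

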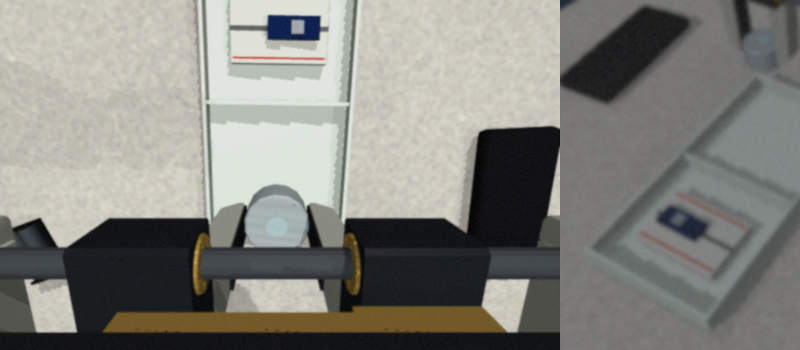

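The wrist view shows the held sensor at (277,215) over the empty half. The divider is at row 104 and the tray walls are at columns 207 and 350, parallel to the gripper. I lower it.

Call:
apply_moves(steps=[0.15,0,0.8,0,0,0,0,0,0,0.8,0,0,0,0,0,0,0.6,0,0,0,0,0,0,0.5,0,0,0,0,0,0,0.3,0,0,0,0,0,0,0.2,0,0,0,0,0,0,0.1,0,0,0,0,0,0,0,0,0,0,0,0,0,0,0,0,0,0])

```text
t: 9.73
tool_pos: [0.5846, 0.0965, 0.0178]
orientation: [2.077, 2.356, 0.002]
force: [-0.4, 0.3, 0.0]
opening: 0.0352
gripper_force: 20.0
```

Call:
apply_moves(steps=[0,0,0.05,0,0,0,0,0,0,0.05,0,0,0,0,0,0,0.04,0,0,0,0,0,0,0,0,0,0,0])

```text
t: 10.07
tool_pos: [0.5837, 0.0965, 0.0125]
orientation: [-2.078, -2.357, 0.0]
force: [-0.6, -0.1, -0.3]
opening: 0.0356
gripper_force: 20.0
```

Call:
apply_moves(steps=[0,0,0.02,0,0,0,0,0,0,0.02,0,0,0,0,0,0,0,0,0,0,0])

```text
t: 10.32
tool_pos: [0.5839, 0.0965, 0.0119]
orientation: [2.077, 2.357, 0.0]
force: [-2.1, -0.3, 4.9]
opening: 0.035
gripper_force: 20.0
```

It has touched down at 4.9 N. I release a little, then rise.

Call:
apply_moves(steps=[0,0,0,0,0,0,45,0,0,0,0,0,0,50,0,0,0,0,0,0,55,0,0,0,0,0,0,55,0,0,0,0,0,0,55])

```text
t: 10.73
tool_pos: [0.5837, 0.0965, 0.0112]
orientation: [-2.078, -2.356, 0.0]
force: [0.3, 1.0, 0.1]
opening: 0.0508
gripper_force: 0.0
```

Call:
apply_moves(steps=[0,0,-0.2,0,0,0,55,0,0,-0.4,0,0,0,55,0,0,-0.8,0,0,0,55,0,0,-1,0,0,0,55,0,0,-1,0,0,0,55,0,0,-1,0,0,0,55,0,0,0,0,0,0,55,0,0,0,0,0,0,55])

```text
t: 11.4
tool_pos: [0.5861, 0.0967, 0.1477]
orientation: [2.074, 2.353, 0.008]
force: [0.2, 0.4, -0.0]
opening: 0.051
gripper_force: 0.0
```

Run:
```python
from h import *
a=snap("scene","s7");b=snap("side","d7")
s=robot.read_state();print(s["tool_pos"],s["force"],s["t"],s["opening"])
cv2.imwrite("pics/s7c.png",np.hstack([cv2.resize(a[130:290,190:530],(510,240)),cv2.resize(b[130:370,170:420],(250,240))])[:,:,::-1])
```

```text
[0.58362127 0.09648573 0.14355147] [ 0.01641395  0.60596871 -0.90566314] 11.5 0.05097067949274831
```

View pics/s7c.png

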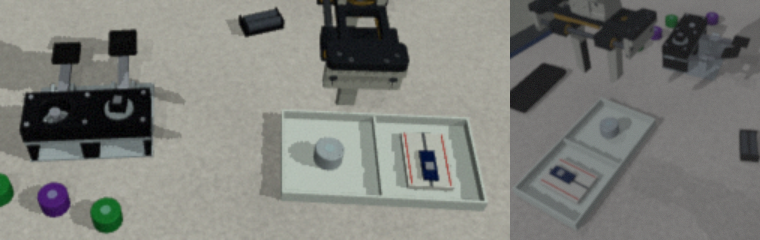

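The sensor stands upright in the empty half of the tray at crop (328,153). The socket sensor is still seated at (119,105), and the gripper is clear of everything.

```bash
python3 -c "
from plant import robot
print(robot.close_job())"
```

```text
the job is handed in; nothing more can be done
None
```

The window sensor was ejected by its own rocker pad and set upright in the empty half of the kit tray; the socket sensor stayed seated in its nest, and the job was handed in at about 11.5 s (no verdict was returned).

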